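Set the packet sorter's diverter to the green lane and start it

TASK

The next packets go to the green lane: push the sorter's orange diverter arm round gently with a finger, without pinching it, until its free tip stands over the middle of the green spot, and leave it standing there. Only then press the red start button fully in for a moment and let it go. Leave the packet, the tape dispenser and the spray bottle where they are.

Things in the scene. Friction and masses are not known exactly. Their poses are not given: they have to be found in the camera images.
- sorter: Fixed grey sorting deck, top 20 mm above the table. Origin: on the diverter's pivot axis, underside. +x runs out along the middle of three lanes, the others lie about 0.65 rad to either side; -x is the infeed, blue walls 60 mm high, 50-200 mm behind the pivot. Blue lane dividers, 55 mm above the table, begin 255 mm from the pivot; nearer, only the diverter and the flat spots are on the lane side.
- diverter (a joint): Angle of the diverter arm about its vertical pivot, rad: 0 points along the sorter's +x, growing counter-clockwise seen from above, stops at -1.0 and +1.0. Stiff friction hinge (0.3 N m, so about 2.5 N at 120 mm from the pivot); it stays where it is left.
- diverter_tip (a point): The free end of the diverter, on its middle line, 200 mm from the pivot axis and 80 mm above the table. The diverter is an upright orange blade with a black middle, 14 mm thick, 200 mm long; its flat sides span 32 to 76 mm above the table, its black top edge is at 80 mm. Pressing on both flat sides at once is pinching.
- diverter_pivot (a point): On the diverter's pivot axis, 80 mm above the table. The black pivot post is 40 mm across and, with a steel stud on it, 86 mm high.
- green_spot: Flat green round spot, 64 mm across and 3 mm thick, fixed on the deck at the mouth of a lane, about 200 mm from the pivot. Origin: its centre, underside. The diverter passes over it. Which lane it marks varies.
- yellow_spot: The same in yellow, at another lane.
- blue_spot: The same in blue, at another lane.
- control_box: Fixed grey control box, 100 x 90 mm, 45 mm high, standing left or right of the sorter, with the red start button in a black housing in the middle of its top. Origin: centre of its underside.
- start_button_top (a point): Centre of the top of the red start button, 36 mm across; pressed straight down.
- start_button (a joint): How far the start button is pressed, m: 0 is out, 0.006 fully in; a spring pushes it back, 5 N takes it fully in.
- packet: Loose cardboard packet, 80 x 70 mm, 45 mm high, 0.2 kg, waiting in the infeed behind the pivot. Origin: centre of its underside. Leave it.
- tape_dispenser: Loose blue bench tape dispenser, 160 x 62 mm, 96 mm high, on the side of the sorter away from the control box. Origin: centre of its underside, x along its length. Leave it.
- spray_bottle: Loose yellow spray bottle with a white head, 60 mm across, 142 mm high, left of the infeed. Origin: centre of its underside. Leave it.
Mind the look-alikes: they are no part of the job. What is shaped like the control_box but pink is not meant.

How it is judged:
By the outcome, as a careful person would: the job done as asked, in the order asked, and still so for the second after the job is handed in, with the robot touching nothing.
It also fails if it takes over 51 s, if anything falls off the work surface, if the arm or the gripper's body presses on something with over 40 N, if the wrist force passes 120 N, or if a joint passes its speed limit or range.

ROBOT

A 6-joint arm with a two-finger parallel gripper is mounted at the origin on the work surface. World frame = base frame: x ahead of the robot, y to its left, z up, the work surface at z = 0. Lengths are in mm, angles in rad, forces in N, time in s.
With the tool pointing down it reaches from about 225 to 725 mm from the base axis. Payload 3.1 kg.
Tool frame: the origin (TCP) lies at the very end of the fingers, on their centre line; the grasp point (between the pads) lies 19 mm behind it (arm.grip_depth is the distance from the TCP to the grasp point, in mm); z points along the fingers, y is the direction in which the jaws open and shut (so a half turn about z gives the same grasp; the last joint's range is limited). The gripper opens to 85 mm and grips with 20 to 120 N. Pads are 22 mm wide; open, the fingers measure 114 mm over their backs; the gripper's body (76 mm by 85 mm) begins 54 mm behind the grasp point. The pads swing forward as they close: fully open they stand 13 mm farther back than shut.
Start: joints at [-1.454, 0.048, 0.099, 1.622, 0, 1.443], TCP at [127.225, -509.344, 231.312] pointing down, gripper open.
Joint ranges: [-2.91, 2.91], [-0.99, 1.94], [-1.21, 1.42], [-2.12, 2.29], [-1.49, 1.47], [-3.14, 3.14]. Speed limits (rad/s): [2.79, 2.79, 3.14, 3.14, 3.14, 3.14].

INTERFACE

Orientations are given as a rotation vector (axis times angle).
In Python, from workcell import arm, read_camera, camera_info, workorder gives the robot as it stands.
- The arm moves only by the tool drive_tool, never from a script. Its argument "plan" is one flat list of numbers, 7 for each row, row after row: the shift along the tool's x, y, z in cm, then the turn, a rotation vector about the tool's x, y, z in rad, then the closure in counts, from 0 (fully open) to 255 (shut). A call has 1 to 8 rows; each row shifts and turns the pose as measured when the row begins, along the tool's axes as they then stand; what a row does not reach is not made up. A row lasts 1/8 s, in which the tool goes at most 62.5 mm and 10.7 degrees, less where a joint would pass 70% of its speed; a pose out of reach is approached as far as the arm can. A call is refused whole if a number of a shift passes 6.25 or a number of a turn 0.188, either way. A call with a gripper value outside its range is refused whole. The fingers move at their own pace and stop on an object; "squeeze" is the grip in N (left out, the last holds). Time passes only in rows, so rows that do not move let the fingers close. It gives the time, the measured TCP pose, the force and the opening at its end, in the units of the state.
- arm.get_state(): the state, without advancing time (a new reading comes with each control period).
- read_camera(name): name is "scene" or "top" or "wrist"; returns the picture (384x512x3 uint8, blue, green, red); there is no depth.
- camera_info(name): a dict with "fx", "fy", "cx", "cy" (pixels), "extrinsics" (4x4, takes a point from world to camera coordinates). Camera axes: x right, y down, z forward; pixel columns grow to the right and rows downward; lengths in mm; the calibration is good to about 2 mm. The wrist camera is an equidistant fisheye: a pixel r from the principal point sees the ray r / f radians off the axis. A picture is of the moment at which its call begins: read the wrist's pose just before it. camera_info takes no time and is no camera call; for the wrist camera it gives the pose at the moment of the call.
- workorder.close_job(): hands the job in, once; it reports no verdict.
The state is a dict: "t": time; "joint_positions": joint angles; "qd": joint speeds; "joint_efforts": joint torques, N m; "tool_pos": TCP position; "eef_rot": TCP orientation; "wrist_force": force on the tool from outside, world axes, zero at the start; "ft_torque": the same for the moment, N m; "finger_gap": finger opening in mm.
Only numpy, scipy, OpenCV 4.12 (cv2) and the standard library are available. Lean on these libraries where they do the work, as an engineer would, in place of code of your own. Each camera call takes 0.05 s, during which the arm holds its last target.

## Working session

There is one attempt and no reset: what is moved stays moved. The work goes in short steps, Python scripts to look and compute and a tool call to move; the robot and the scene stay as the last step left them, time stands still between calls to the robot, and variables do not carry over. Pictures are saved under pics/ and viewed, and the job is handed in when it is done.

Besides the shell and the picture viewer there is one more tool, called after "Request:" as name(argument=value, ...) on one line, values as JSON. drive_tool: Moves the arm, as the interface text tells. Its arguments: {"type":"object","properties":{"plan":{"type":"array","items":{"type":"number"}},"squeeze":{"type":"number"}},"required":["plan"]}

```bash
mkdir -p pics
python3 - <<'E'
from workcell import arm, read_camera, camera_info
import cv2,numpy as np
print(arm.get_state())
for n in ("scene","top"):
    cv2.imwrite(f"pics/{n}0.png",read_camera(n)); c=camera_info(n); print(n,c)
E
```

```text
{'t': 0.0, 'joint_positions': array([-1.45380007e+00,  4.87022406e-02,  9.76106204e-02,  1.62201049e+00,
        5.54963259e-06,  1.44297874e+00]), 'qd': array([ 2.88457294e-04, -4.60395684e-04, -4.43519073e-05, -2.28931003e-03,
       -1.37321061e-03,  6.31871744e-04]), 'joint_efforts': array([ 6.41623446e-04, -3.38780308e+01,  3.20016038e+01,  2.02273065e-02,
       -3.56824139e-04, -5.50840568e-06]), 'tool_pos': array([ 127.15607625, -508.74061603,  230.14881101]), 'eef_rot': array([-3.11579761e+00, -3.83311542e-01, -2.82932706e-05]), 'wrist_force': array([ 0.28817718,  0.10310746, -0.40123866]), 'ft_torque': array([ 0.01070162, -0.00481652, -0.01950637]), 'finger_gap': 85.43580095896448}
scene {'fx': 362.5700115632051, 'fy': 362.5700115632051, 'cx': 261.46981095730746, 'cy': 189.54999350666304, 'extrinsics': array([[ 6.99896953e-01,  7.14239005e-01, -2.62658486e-03,
        -2.77842211e+02],
       [ 5.16243810e-01, -5.08412078e-01, -6.89209321e-01,
        -2.63106705e+02],
       [-4.93595567e-01,  4.81019545e-01, -7.24557529e-01,
         1.48914842e+03],
       [ 0.00000000e+00,  0.00000000e+00,  0.00000000e+00,
         1.00000000e+00]])}
top {'fx': 451.04896579567975, 'fy': 451.04896579567975, 'cx': 252.90445902527193, 'cy': 191.48345234391678, 'extrinsics': array([[-8.46876917e-04, -9.99983228e-01, -5.72947388e-03,
        -6.07697890e+01],
       [-9.96809116e-01,  1.30147499e-03, -7.98116097e-02,
         5.00386751e+02],
       [ 7.98177279e-02,  5.64360118e-03, -9.96793499e-01,
         1.46048753e+03],
       [ 0.00000000e+00,  0.00000000e+00,  0.00000000e+00,
         1.00000000e+00]])}
```

View pics/scene0.png

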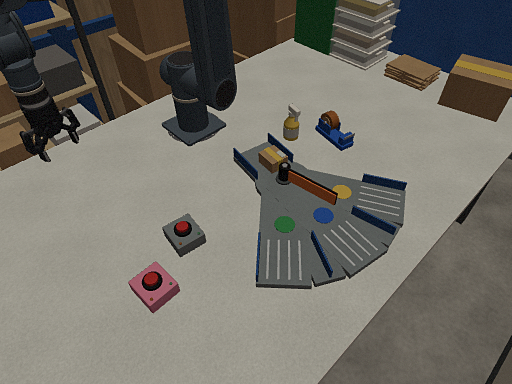

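View pics/top0.png

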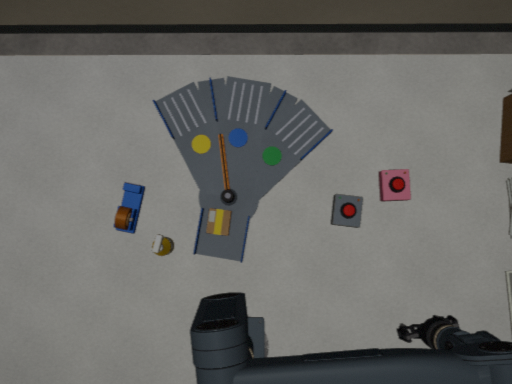

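The top view (up = +x, left = +y) shows the pivot at (229,196), the diverter tip at (222,135), the green spot at (272,156) and the yellow and blue spots at (201,144) and (238,137). There are two boxes with red buttons: grey at (347,210) and pink at (397,185). The grey one fits the description, and pink is excluded. Next I'll measure positions and make the enlarged crop.

```bash
cat > h.py <<'E'
import cv2,numpy as np
from workcell import arm, read_camera, camera_info
def plane(c,uv,z):
    E=c["extrinsics"];R=E[:3,:3];t=E[:3,3];o=-R.T@t
    d=R.T@np.array([(uv[0]-c["cx"])/c["fx"],(uv[1]-c["cy"])/c["fy"],1])
    return o+d*(z-o[2])/d[2]
def proj(c,p):
    q=c["extrinsics"][:3,:3]@np.array(p)+c["extrinsics"][:3,3]
    return np.array([c["fx"]*q[0]/q[2]+c["cx"],c["fy"]*q[1]/q[2]+c["cy"]])
def blobs(m,amin=15):
    n,l,s,ce=cv2.connectedComponentsWithStats(m.astype(np.uint8))
    return [(ce[i].round(1),s[i].tolist()) for i in range(1,n) if s[i][4]>=amin]
R={'red':((0,150,80),(6,255,255)),'orange':((7,150,80),(17,255,255)),'yellow':((22,150,100),(32,255,255)),'green':((55,120,60),(80,255,255)),'blue':((105,150,100),(118,255,255))}
def mask(im,k):
    return cv2.inRange(cv2.cvtColor(im,cv2.COLOR_BGR2HSV),*map(np.array,R[k]))>0
E
python3 - <<'E'
from h import *
zs=dict(red=55,orange=76,yellow=23,green=23,blue=23)
for n in ("top","scene"):
    im=cv2.imread(f"pics/{n}0.png"); c=camera_info(n)
    for k in R:
        for ce,s in blobs(mask(im,k),25):
            print(n,k,ce,s,plane(c,ce,zs[k]).round(0))
im=cv2.imread("pics/top0.png")
a=cv2.resize(im[120:250,140:260],None,fx=4,fy=4,interpolation=2)
b=cv2.resize(im[150:240,320:420],None,fx=3,fy=3,interpolation=2)
o=np.zeros((520,800,3),np.uint8);o[:,:480]=a;o[:270,490:790]=b;cv2.imwrite("pics/crop.png",o)
E
```

```text
top red [397.9 183.7] [393, 179, 11, 11, 98] [ 522. -526.   55.]
top red [348.8 209.9] [343, 205, 12, 11, 100] [ 438. -367.   55.]
top orange [224.2 160.3] [219, 134, 11, 55, 120] [595.  29.  76.]
top orange [120.8 216.9] [115, 210, 12, 15, 140] [416. 354.  76.]
top yellow [200.9 143.6] [192, 135, 19, 19, 272] [659. 110.  23.]
top yellow [218.3 221.5] [213, 209, 11, 26, 191] [402.  52.  23.]
top green [271.6 155.4] [263, 147, 18, 18, 269] [ 619. -123.   23.]
top blue [237.6 137.4] [229, 129, 18, 18, 261] [680. -11.  23.]
top blue [131.5 196.3] [122, 183, 20, 28, 374] [485. 337.  23.]
scene red [181.8 225.6] [176, 221, 12, 11, 89] [ 432. -361.   55.]
scene red [150.6 277.9] [144, 272, 14, 13, 130] [ 516. -521.   55.]
scene orange [332.8 116.3] [326, 111, 13, 14, 92] [420. 363.  76.]
scene orange [311.8 187.6] [288, 171, 48, 34, 428] [611.  12.  76.]
scene yellow [483.9  69.4] [455, 60, 57, 20, 334] [ 652. 1258.   23.]
scene yellow [273.3 154.3] [264, 148, 19, 14, 81] [373.  84.  23.]
scene yellow [341.9 191.1] [332, 185, 19, 14, 153] [662. 113.  23.]
scene green [284.3 223.9] [274, 216, 21, 17, 262] [ 622. -123.   23.]
scene blue [337.7 135.7] [323, 129, 30, 18, 161] [472. 340.  23.]
scene blue [323.1 214.9] [313, 208, 21, 15, 241] [683. -11.  23.]
```

View pics/crop.png

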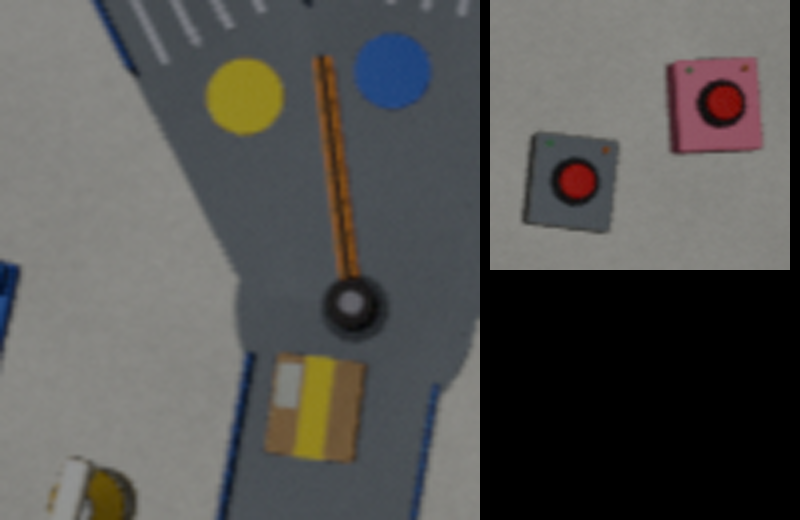

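The crop confirms it: the grey box on the left with the red button at crop (577,181), full image (349,210), is the control box. The pink one is the decoy. Next: pivot, arm angle and target angle.

Run:
```python
from h import *
T=camera_info("top");S=camera_info("scene")
def tri(a,b):
    def ray(c,uv):
        p=plane(c,uv,0);q=plane(c,uv,100);d=q-p;return p,d/np.linalg.norm(d)
    (p,d),(q,e)=ray(T,a),ray(S,b)
    s=np.linalg.lstsq(np.c_[d,-e],q-p,rcond=None)[0]; x,y=p+s[0]*d,q+s[1]*e
    return ((x+y)/2).round(1),np.linalg.norm(x-y).round(1)
print("button",tri((348.8,209.9),(181.8,225.6)))
# circle centre through three spots (200 mm)
Sp=dict(Y=(660.5,111.5),B=(681.5,-11),G=(620.5,-123))
from scipy.optimize import least_squares
P=np.array(list(Sp.values()))
r=least_squares(lambda v:np.hypot(*(P-v).T)-200,[480,15]);print("pivot circ",r.x,r.fun)
print("stud",plane(T,(227.8,195.2),86))
im=cv2.imread("pics/top0.png");m=mask(im,'orange');m[:,:215]=0;m[:130]=0;m[200:]=0;m[:,240:]=0
ys,xs=np.nonzero(m);W=np.array([plane(T,p,76)[:2] for p in zip(xs,ys)])
vx,vy,x0,y0=cv2.fitLine(W.astype(np.float32),cv2.DIST_L2,0,.01,.01).ravel();
if vx<0:vx,vy=-vx,-vy
print("blade dir",np.arctan2(vy,vx),"pt",x0,y0,"far",W[np.argmax(W@[vx,vy])])
for k,p in Sp.items():
    for o in (r.x,plane(T,(227.8,195.2),86)[:2]):
        d=np.array(p)-o;print(k,np.arctan2(d[1],d[0]),np.hypot(*d))
```

```text
button (array([ 438.3, -364.8,   64. ]), np.float64(1.6))
pivot circ [482.90625969  21.14597389] [-0.74291322  1.17862045 -0.72607004]
stud [483.4411821   16.99786919  86.        ]
blade dir 0.12115571 pt 591.03485 30.582026 far [679.96400332  40.02198741]
Y 0.47063744305656674 199.25708678210293
Y 0.49026841952152334 200.69996941296307
B -0.16047611382840138 201.17862045460038
B -0.1404309078283787 200.02793811392263
G -0.8086503083850465 199.2739299568277
G -0.7960058880737592 195.91968492646788
```

```bash
cat >> h.py <<'E'
from scipy.spatial.transform import Rotation as Ro
PIV=np.array([483,18.5])
def cur():
    s=arm.get_state();M=Ro.from_rotvec(s["eef_rot"]).as_matrix()
    return s,s["tool_pos"],M
def guide(target,yaw,n):
    s,p,M=cur(); y0=np.arctan2(M[1,0],M[0,0]); d=(np.array(target)-p)/n; dy=(yaw-y0+np.pi)%(2*np.pi)-np.pi
    print("t",s["t"],"pos",p.round(1),"yaw",y0.round(3),"dyaw",dy.round(3),"tilt",M[2,2].round(4),"j",s["joint_positions"].round(2),"gap",s["finger_gap"])
    down=np.array([0,0,-1.])
    for i in range(n):
        y=y0+dy*i/n; X=np.array([np.cos(y),np.sin(y),0]);Y=np.cross(down,X)
        print(np.array([d@X/10,d@Y/10,-d[2]/10,0,0,-dy/n]).round(2).tolist())
E
python3 -c "
from h import *
guide((627,74,200),1.69,16)"
```

```text
t 0.1 pos [ 127.2 -508.8  230.2] yaw 0.245 dyaw 1.445 tilt -1.0 j [-1.45  0.05  0.1   1.62  0.    1.44] gap 85.27781711281386
[3.91, -2.78, 0.19, 0.0, 0.0, -0.09]
[4.15, -2.41, 0.19, 0.0, 0.0, -0.09]
[4.35, -2.03, 0.19, 0.0, 0.0, -0.09]
[4.51, -1.63, 0.19, 0.0, 0.0, -0.09]
[4.64, -1.21, 0.19, 0.0, 0.0, -0.09]
[4.73, -0.79, 0.19, 0.0, 0.0, -0.09]
[4.79, -0.36, 0.19, 0.0, 0.0, -0.09]
[4.8, 0.07, 0.19, 0.0, 0.0, -0.09]
[4.77, 0.51, 0.19, 0.0, 0.0, -0.09]
[4.71, 0.93, 0.19, 0.0, 0.0, -0.09]
[4.6, 1.35, 0.19, 0.0, 0.0, -0.09]
[4.46, 1.76, 0.19, 0.0, 0.0, -0.09]
[4.29, 2.16, 0.19, 0.0, 0.0, -0.09]
[4.07, 2.54, 0.19, 0.0, 0.0, -0.09]
[3.83, 2.89, 0.19, 0.0, 0.0, -0.09]
[3.55, 3.23, 0.19, 0.0, 0.0, -0.09]
```

Request:
drive_tool(plan=[3.9, -2.8, 0.2, 0, 0, -0.09, 255, 4.1, -2.4, 0.2, 0, 0, -0.09, 255, 4.3, -2.0, 0.2, 0, 0, -0.09, 255, 4.5, -1.6, 0.2, 0, 0, -0.09, 255, 4.6, -1.2, 0.2, 0, 0, -0.09, 255, 4.7, -0.8, 0.2, 0, 0, -0.09, 255, 4.8, -0.4, 0.2, 0, 0, -0.09, 255, 4.8, 0.1, 0.2, 0, 0, -0.09, 255], squeeze=20)

```text
t: 1.1
tool_pos: [377.7, -208.8, 209.5]
eef_rot: [-2.764, -1.475, -0.003]
wrist_force: [0.0, -0.9, -0.1]
finger_gap: -0.1
```

```bash
python3 -c "
from h import *
guide((627,74,200),1.69,8)"
```

```text
t 1.1 pos [ 377.7 -208.8  209.5] yaw 0.98 dyaw 0.71 tilt -1.0 j [-0.66 -0.19 -0.17  1.6   0.01  1.5 ] gap -0.07274264204934337
[4.67, 0.62, 0.12, 0.0, 0.0, -0.09]
[4.6, 1.03, 0.12, 0.0, 0.0, -0.09]
[4.49, 1.44, 0.12, 0.0, 0.0, -0.09]
[4.34, 1.83, 0.12, 0.0, 0.0, -0.09]
[4.16, 2.2, 0.12, 0.0, 0.0, -0.09]
[3.95, 2.57, 0.12, 0.0, 0.0, -0.09]
[3.71, 2.91, 0.12, 0.0, 0.0, -0.09]
[3.44, 3.22, 0.12, 0.0, 0.0, -0.09]
```

Request:
drive_tool(plan=[4.7, 0.6, 0.1, 0, 0, -0.09, 255, 4.6, 1.0, 0.1, 0, 0, -0.09, 255, 4.5, 1.4, 0.1, 0, 0, -0.09, 255, 4.3, 1.8, 0.1, 0, 0, -0.09, 255, 4.2, 2.2, 0.1, 0, 0, -0.09, 255, 4.0, 2.6, 0.1, 0, 0, -0.09, 255, 3.7, 2.9, 0.1, 0, 0, -0.09, 255, 3.4, 3.2, 0.1, 0, 0, -0.09, 255])

```text
t: 2.1
tool_pos: [626.4, 90.2, 197.5]
eef_rot: [-2.035, -2.378, -0.0]
wrist_force: [1.6, -1.2, -0.5]
finger_gap: 0.1
```

```bash
python3 -c "
from h import *
guide((627,76,42),1.69,5)
cv2.imwrite('pics/top1.png',read_camera('top'));cv2.imwrite('pics/scene1.png',cv2.resize(read_camera('scene')[60:300,180:440],None,fx=2,fy=2))"
```

```text
t 2.1 pos [626.4  90.2 197.5] yaw 1.726 dyaw -0.036 tilt -0.9999 j [0.03 0.34 0.37 1.61 0.01 1.45] gap 0.05325494171668868
[-0.28, -0.03, 3.11, 0.0, 0.0, 0.01]
[-0.28, -0.03, 3.11, 0.0, 0.0, 0.01]
[-0.28, -0.03, 3.11, 0.0, 0.0, 0.01]
[-0.28, -0.03, 3.11, 0.0, 0.0, 0.01]
[-0.28, -0.02, 3.11, 0.0, 0.0, 0.01]
```

View pics/scene1.png

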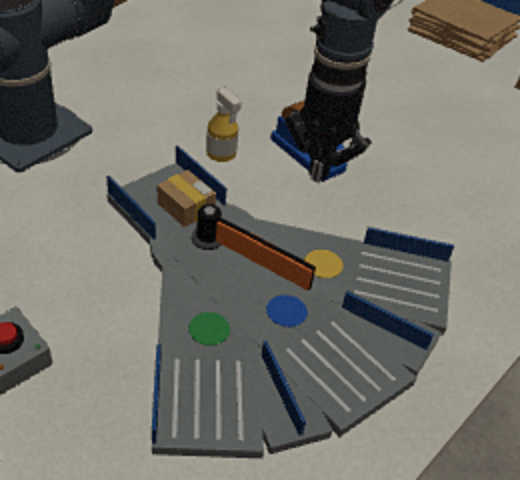

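The scene view shows the shut gripper at about (320,170), clear on the yellow side of the blade. I'll go down beside it.

Request:
drive_tool(plan=[-0.3, 0, 3.1, 0, 0, 0, 255, -0.3, 0, 3.1, 0, 0, 0, 255, -0.3, 0, 3.1, 0, 0, 0, 255, -0.3, 0, 3.1, 0, 0, 0, 255, 0, 0, 2.0, 0, 0, 0, 255, 0, 0, 0.5, 0, 0, 0, 255])

```text
t: 2.95
tool_pos: [623.6, 79.2, 39.4]
eef_rot: [-2.033, -2.372, 0.009]
wrist_force: [-1.1, -0.0, 0.1]
finger_gap: 0.7
```

```bash
python3 -c "
from h import *
guide((627,72,42),1.69,3)
cv2.imwrite('pics/scene2.png',cv2.resize(read_camera('scene')[60:300,180:440],None,fx=2,fy=2))"
```

```text
t 2.95 pos [623.6  79.2  39.4] yaw 1.724 dyaw -0.034 tilt -0.9998 j [0.02 0.37 0.09 1.31 0.01 1.43] gap 0.6592894092180978
[-0.25, 0.08, -0.09, 0.0, 0.0, 0.01]
[-0.25, 0.08, -0.09, 0.0, 0.0, 0.01]
[-0.25, 0.08, -0.09, 0.0, 0.0, 0.01]
```

View pics/scene2.png

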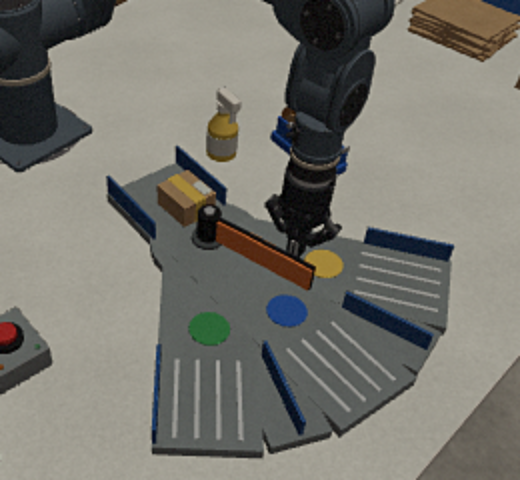

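Request:
drive_tool(plan=[-0.8, 0.1, 0, 0, 0, 0.03, 255, -0.8, 0.1, 0, 0, 0, 0, 255, -0.8, 0.1, 0, 0, 0, 0.03, 255, -0.9, 0.1, 0, 0, 0, 0.06, 255, -0.9, 0.1, 0, 0, 0, 0.06, 255, -0.9, 0.1, 0, 0, 0, 0.06, 255, -0.9, 0.1, 0, 0, 0, 0.06, 255, -0.9, 0.1, 0, 0, 0, 0.06, 255])

```text
t: 4.0
tool_pos: [635.8, 10.4, 42.9]
eef_rot: [-2.44, -1.946, -0.002]
wrist_force: [1.0, 1.8, -1.2]
finger_gap: 0.2
```

```bash
cat >> h.py <<'E'
def polar():
    s,p,M=cur(); d=p[:2]-PIV; yaw=np.arctan2(M[1,0],M[0,0])
    r=np.hypot(*d); f=np.arctan2(d[1],d[0]); off=18
    print("t",s["t"],"pos",p.round(1),"blade theta if contact(off 18)",(f-np.arcsin(off/r)).round(3),"r",r.round(1),"yaw-90",(yaw-np.pi/2).round(3),"F",s["wrist_force"].round(1),"tilt",M[2,2].round(4))
def blade(im,name):
    c=camera_info(name);m=mask(im,'orange')
    if name=='top': m[:,:215]=0;m[:125]=0;m[205:]=0;m[:,300:]=0
    ys,xs=np.nonzero(m);return m,c,np.array([plane(c,p,76)[:2] for p in zip(xs,ys)])
E
python3 -c "
from h import *
polar()
i=read_camera('top');cv2.imwrite('pics/top3.png',cv2.resize(i[100:250,150:320],None,fx=3,fy=3,interpolation=2))
cv2.imwrite('pics/scene3.png',cv2.resize(read_camera('scene')[60:300,180:440],None,fx=2,fy=2))"
```

```text
t 4.0 pos [635.8  10.4  42.9] blade theta if contact(off 18) -0.171 r 153.0 yaw-90 -0.224 F [ 1.   1.8 -1.2] tilt -0.9998
```

View pics/scene3.png

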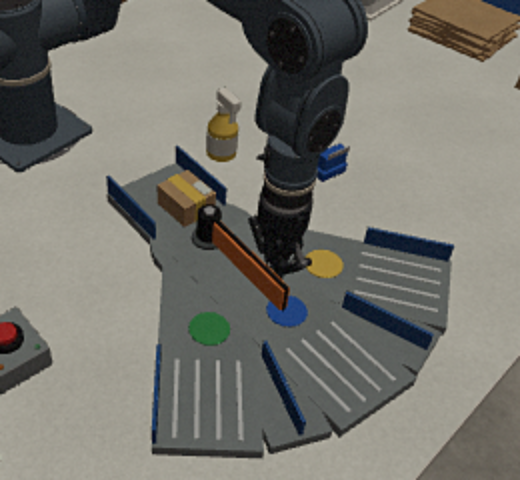

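View pics/top3.png

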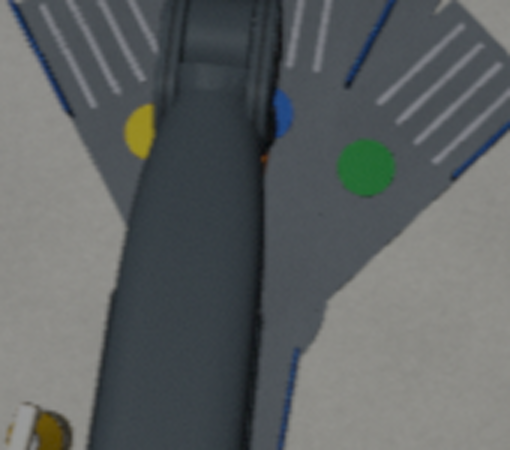

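The scene view shows the blade following, with its tip over the blue spot at (285,300). I'll keep pushing along the arc.

Request:
drive_tool(plan=[-0.9, 0.0, 0, 0, 0, 0.05, 255, -0.9, 0.1, 0, 0, 0, 0.05, 255, -0.9, 0.0, 0, 0, 0, 0.05, 255, -0.9, 0.1, 0, 0, 0, 0.05, 255, -0.9, 0.0, 0, 0, 0, 0.05, 255, -0.9, 0.1, 0, 0, 0, 0.05, 255, -0.8, 0.0, 0, 0, 0, 0.05, 255, 0, 0, 0, 0, 0, 0, 255])

```text
t: 5.1
tool_pos: [617.2, -52.1, 44.0]
eef_rot: [-2.759, -1.463, -0.005]
wrist_force: [-0.5, 0.4, -0.1]
finger_gap: 0.0
```

```bash
python3 -c "
from h import *
polar()
cv2.imwrite('pics/scene4.png',cv2.resize(read_camera('scene')[130:280,210:410],None,fx=4,fy=4,interpolation=2))"
```

```text
t 5.1 pos [617.2 -52.1  44. ] blade theta if contact(off 18) -0.603 r 151.6 yaw-90 -0.596 F [-0.5  0.4 -0.1] tilt -0.9998
```

View pics/scene4.png

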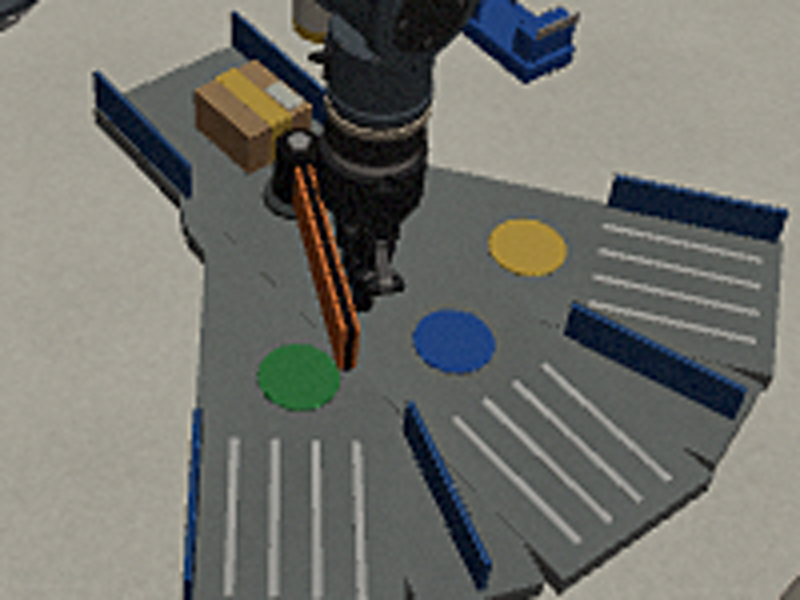

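```bash
python3 -c "
from h import *
c=camera_info('scene')
for uv in [(345,332),(346,335)]:
    p=plane(c,(210+uv[0]/4,130+uv[1]/4),78)[:2];d=p-PIV;print(p,np.arctan2(d[1],d[0]),np.hypot(*d))
for a in (-.5,-.55,-.6,-.8):
    p=[*(PIV+200*np.array([np.cos(a),np.sin(a)])),80];q=(proj(c,p)-[210,130])*4;print(a,q.round(0))
"
```

```text
[ 646.9572895 -101.7237176] -0.63270271423733 203.31191566823307
[ 649.37929596 -103.33619408] -0.6320633759261375 206.21864200565489
-0.5 [379. 321.]
-0.55 [366. 324.]
-0.6 [353. 326.]
-0.8 [299. 329.]
```

Request:
drive_tool(plan=[-0.7, 0.1, 0, 0, 0, 0.05, 255, -0.7, 0.0, 0, 0, 0, 0.05, 255, -0.5, 0.0, 0, 0, 0, 0.04, 255, 0, 0, 0, 0, 0, 0, 255])

```text
t: 5.65
tool_pos: [608.0, -67.4, 44.6]
eef_rot: [-2.856, -1.263, -0.007]
wrist_force: [0.3, -0.3, -0.4]
finger_gap: 0.2
```

```bash
python3 -c "
from h import *
polar()
c=camera_info('scene')
print('stud',plane(c,(210+300/4,130+138/4),86))
cv2.imwrite('pics/scene5.png',cv2.resize(read_camera('scene')[150:250,240:380],None,fx=5,fy=5,interpolation=2))"
```

```text
t 5.65 pos [608.  -67.4  44.6] blade theta if contact(off 18) -0.721 r 151.6 yaw-90 -0.738 F [ 0.3 -0.3 -0.4] tilt -0.9998
stud [485.87689552  22.01876681  86.        ]
```

View pics/scene5.png

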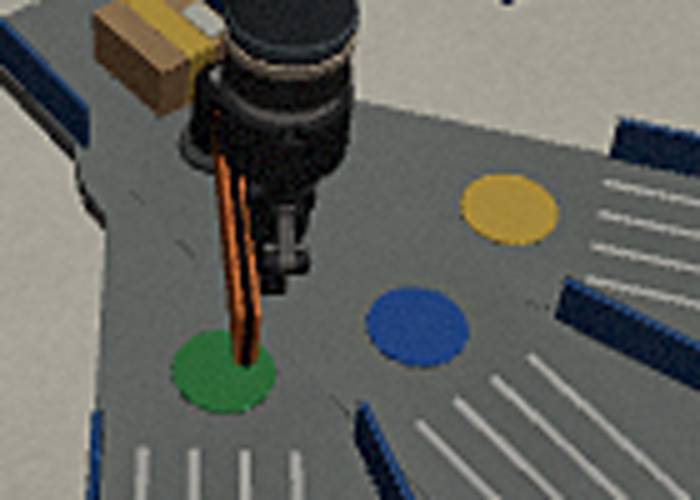

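```bash
python3 -c "
from h import *
c=camera_info('scene')
g=plane(c,(284.3,223.9),23)
for z in (32,80):
    q=proj(c,[g[0],g[1],z]);print(z,(q-[240,150])*5)
for uv,z in [((247,317),80),((247,362),32)]:
    p=plane(c,(240+uv[0]/5,150+uv[1]/5),z);print(p,p-g)
"
```

```text
32 [222.13794471 360.29273483]
80 [225.67227158 309.28285286]
[ 634.94151552 -118.48232766   80.        ] [12.7719451   4.58287113 57.        ]
[ 633.63550481 -113.28905756   32.        ] [11.46593438  9.77614123  9.        ]
```

Request:
drive_tool(plan=[-0.5, 0.0, 0, 0, 0, 0.03, 255, -0.4, 0.0, 0, 0, 0, 0.03, 255, 0, 0, 0, 0, 0, 0, 255, 1.0, 0, 0, 0, 0, 0, 255, 1.5, 0, 0, 0, 0, 0, 255, 1.5, 0, 0, 0, 0, 0, 255])

```text
t: 6.45
tool_pos: [631.6, -45.5, 45.3]
eef_rot: [-2.896, -1.171, -0.006]
wrist_force: [0.6, 0.7, 0.4]
finger_gap: -0.0
```

```bash
python3 -c "
from h import *
polar()
cv2.imwrite('pics/scene6.png',cv2.resize(read_camera('scene')[150:250,240:380],None,fx=5,fy=5,interpolation=2))
cv2.imwrite('pics/top6.png',cv2.resize(read_camera('top')[120:220,190:310],None,fx=5,fy=5,interpolation=2))"
```

```text
t 6.45 pos [631.6 -45.5  45.3] blade theta if contact(off 18) -0.518 r 161.8 yaw-90 -0.803 F [0.6 0.7 0.4] tilt -0.9998
```

View pics/scene6.png

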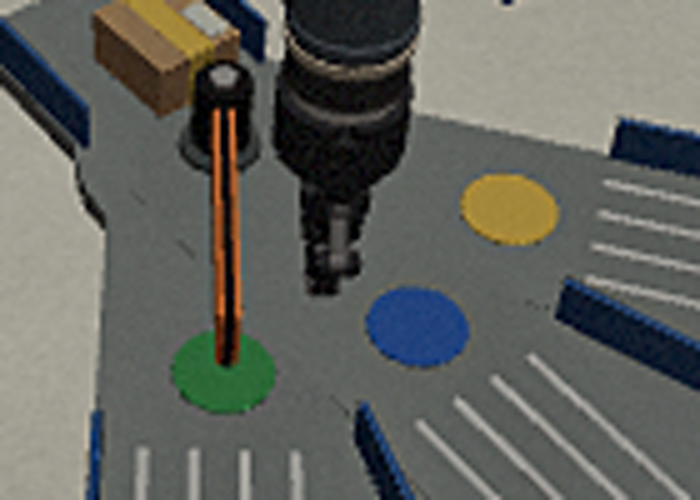

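View pics/top6.png

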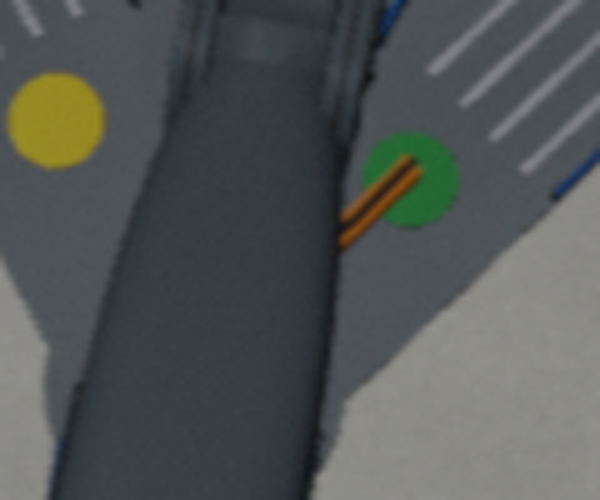

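```bash
python3 -c "
from h import *
c=camera_info('top')
p=plane(c,(190+414/5,120+163/5),80);g=plane(c,(271.6,155.4),23);print(p,g,p-g)
c=camera_info('scene')
p=plane(c,(240+228.5/5,150+315/5),80);g=plane(c,(284.3,223.9),23);print(p,g,p-g)
guide((631,-46,150),0.77,3)
"
```

```text
[ 619.04290571 -124.80681993   80.        ] [ 619.26908917 -123.03358124   23.        ] [-0.22618346 -1.77323869 57.        ]
[ 626.31205102 -125.08093357   80.        ] [ 622.16957042 -123.06519879   23.        ] [ 4.1424806  -2.01573478 57.        ]
t 6.55 pos [632.3 -44.7  45.3] yaw 0.77 dyaw -0.0 tilt -0.9998 j [-0.19  0.37  0.1   1.31  0.02  2.19] gap 0.041312729917345074
[-0.06, 0.0, -3.49, 0.0, 0.0, 0.0]
[-0.06, 0.0, -3.49, 0.0, 0.0, 0.0]
[-0.06, 0.0, -3.49, 0.0, 0.0, 0.0]
```

The tip is over the green spot's centre within about 2 mm tangentially in both views. Next I'll lift away and go to the grey box's button.

Request:
drive_tool(plan=[0, 0, -3.5, 0, 0, 0, 255, 0, 0, -4.5, 0, 0, 0, 255, 0, 0, -5.0, 0, 0, 0, 255, 0, 0, -3, 0, 0, 0, 255])

```text
t: 7.05
tool_pos: [630.0, -46.0, 203.7]
eef_rot: [-2.889, -1.175, 0.01]
wrist_force: [0.8, -0.6, 0.3]
finger_gap: -0.3
```

```bash
python3 -c "
from h import *
guide((438,-365,160),0.4,8)
"
```

```text
t 7.05 pos [630.  -46.  203.7] yaw 0.773 dyaw -0.373 tilt -0.9997 j [-0.19  0.35  0.39  1.63  0.02  2.18] gap -0.25070134437352654
[-4.5, 1.18, 0.55, 0.0, 0.0, 0.05]
[-4.44, 1.39, 0.55, 0.0, 0.0, 0.05]
[-4.37, 1.59, 0.55, 0.0, 0.0, 0.05]
[-4.29, 1.8, 0.55, 0.0, 0.0, 0.05]
[-4.21, 1.99, 0.55, 0.0, 0.0, 0.05]
[-4.11, 2.19, 0.55, 0.0, 0.0, 0.05]
[-4.0, 2.38, 0.55, 0.0, 0.0, 0.05]
[-3.89, 2.56, 0.55, 0.0, 0.0, 0.05]
```

Request:
drive_tool(plan=[-4.5, 1.2, 0, 0, 0, 0.05, 255, -4.4, 1.4, 0, 0, 0, 0.05, 255, -4.4, 1.6, 0, 0, 0, 0.05, 255, -4.3, 1.8, 0, 0, 0, 0.05, 255, -4.2, 2.0, 0.5, 0, 0, 0.05, 255, -4.1, 2.2, 1, 0, 0, 0.05, 255, -4.0, 2.4, 1.5, 0, 0, 0.05, 255, -3.5, 2.2, 1.5, 0, 0, 0.05, 255])

```text
t: 8.05
tool_pos: [436.2, -364.9, 161.7]
eef_rot: [-3.077, -0.575, 0.002]
wrist_force: [0.4, -0.3, 1.0]
finger_gap: -0.2
```

```bash
python3 -c "
from h import *
guide((438,-365,90),0.4,4)
"
```

```text
t 8.05 pos [ 436.2 -364.9  161.7] yaw 0.369 dyaw 0.031 tilt -0.9999 j [-0.82  0.17  0.09  1.5   0.    1.96] gap -0.19841729313440545
[0.04, 0.02, 1.79, 0.0, 0.0, -0.01]
[0.04, 0.02, 1.79, 0.0, 0.0, -0.01]
[0.04, 0.02, 1.79, 0.0, 0.0, -0.01]
[0.04, 0.02, 1.79, 0.0, 0.0, -0.01]
```

Request:
drive_tool(plan=[0, 0, 2.0, 0, 0, 0, 255, 0, 0, 2.5, 0, 0, 0, 255, 0, 0, 2.0, 0, 0, 0, 255, 0, 0, 0, 0, 0, 0, 255])

```text
t: 8.55
tool_pos: [432.3, -367.0, 93.3]
eef_rot: [-3.077, -0.564, 0.008]
wrist_force: [-0.6, -0.0, 0.6]
finger_gap: -0.2
```

```bash
python3 -c "
from h import *
guide((438,-365,80),0.4,1)
i=read_camera('scene')
cv2.imwrite('pics/scene7.png',cv2.resize(i[160:280,120:260],None,fx=5,fy=5,interpolation=2))
print((proj(camera_info('scene'),[438,-365,66])-[120,160])*5, (proj(camera_info('scene'),arm.get_state()['tool_pos'])-[120,160])*5)
"
```

```text
t 8.55 pos [ 432.3 -367.    93.3] yaw 0.363 dyaw 0.037 tilt -0.9999 j [-0.82  0.19 -0.03  1.37  0.    1.96] gap -0.23732747480712146
[0.6, 0.02, 1.33, 0.0, 0.0, -0.04]
[306.35503971 325.81299214] [289.20255724 292.22328994]
```

View pics/scene7.png

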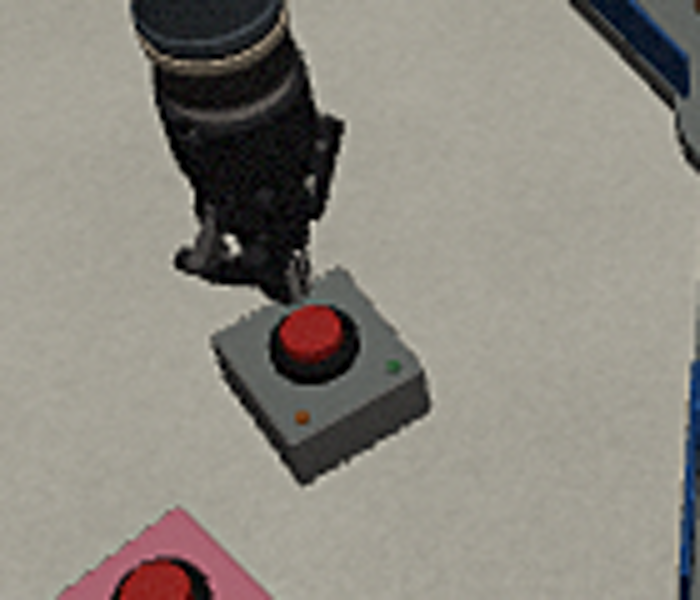

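The fingertips are at (290,298) and the grey box's button top at (312,327). I'll centre with a small forward shift, then descend in small steps.

Request:
drive_tool(plan=[0.6, 0, 0.8, 0, 0, 0, 255, 0, 0, 0.8, 0, 0, 0, 255, 0, 0, 0.3, 0, 0, 0, 255, 0, 0, 0.0, 0, 0, 0, 255])

```text
t: 9.1
tool_pos: [440.7, -366.2, 77.5]
eef_rot: [-3.083, -0.567, 0.002]
wrist_force: [0.5, -0.1, -0.5]
finger_gap: -0.4
```

```bash
python3 -c "
from h import *
guide((438,-365,70),0.4,1)
i=read_camera('scene')
cv2.imwrite('pics/scene8.png',cv2.resize(i[160:280,120:260],None,fx=5,fy=5,interpolation=2))
"
```

```text
t 9.1 pos [ 440.7 -366.2   77.5] yaw 0.364 dyaw 0.036 tilt -1.0 j [-0.81  0.2  -0.04  1.34  0.    1.97] gap -0.35650327036759316
[-0.21, -0.21, 0.75, 0.0, 0.0, -0.04]
```

View pics/scene8.png

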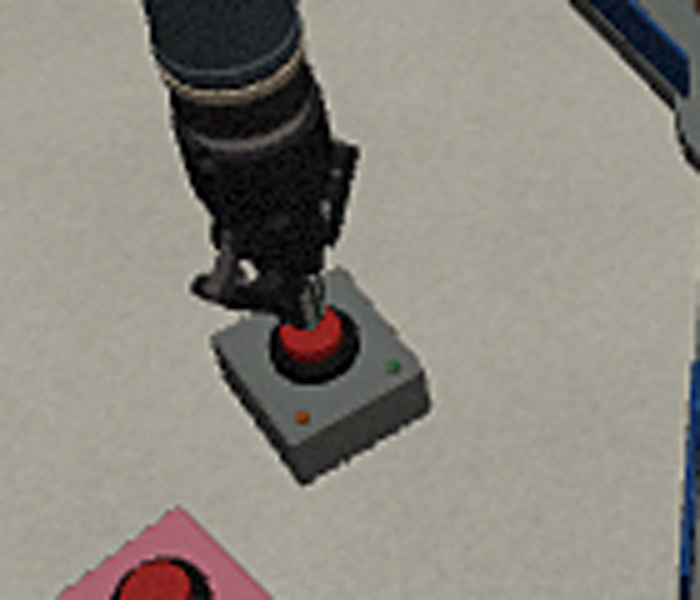

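The fingertips are above the red top at (312,325).

Request:
drive_tool(plan=[-0.2, 0, 0.5, 0, 0, 0, 255, 0, 0, 0.4, 0, 0, 0, 255, 0, 0, 0.2, 0, 0, 0, 255])

```text
t: 9.52
tool_pos: [438.9, -367.5, 66.7]
eef_rot: [-3.084, -0.567, 0.001]
wrist_force: [0.7, -0.0, 0.9]
finger_gap: 0.4
```

Request:
drive_tool(plan=[0, 0, 0.3, 0, 0, 0, 255, 0, 0, 0.3, 0, 0, 0, 255])

```text
t: 9.78
tool_pos: [439.0, -367.5, 61.5]
eef_rot: [-3.085, -0.567, 0.001]
wrist_force: [-1.3, 1.5, 4.5]
finger_gap: -0.2
```

Request:
drive_tool(plan=[0, 0, 0.3, 0, 0, 0, 255, 0, 0, 0.2, 0, 0, 0, 255])

```text
t: 10.02
tool_pos: [439.0, -367.6, 61.0]
eef_rot: [-3.086, -0.567, -0.0]
wrist_force: [-3.9, 2.9, 9.5]
finger_gap: -0.0
```

Request:
drive_tool(plan=[0, 0, 0.4, 0, 0, 0, 255, 0, 0, 0.4, 0, 0, 0, 255])

```text
t: 10.28
tool_pos: [439.1, -367.6, 60.8]
eef_rot: [-3.089, -0.568, -0.002]
wrist_force: [-7.2, 6.4, 19.0]
finger_gap: 0.3
```

```bash
python3 -c "
from h import *
polar()
i=read_camera('scene')
cv2.imwrite('pics/scene9.png',cv2.resize(i[160:280,120:260],None,fx=5,fy=5,interpolation=2))
"
```

```text
t 10.275 pos [ 439.1 -367.6   60.8] blade theta if contact(off 18) -1.73 r 388.6 yaw-90 -1.207 F [-7.2  6.4 19. ] tilt -1.0
```

View pics/scene9.png

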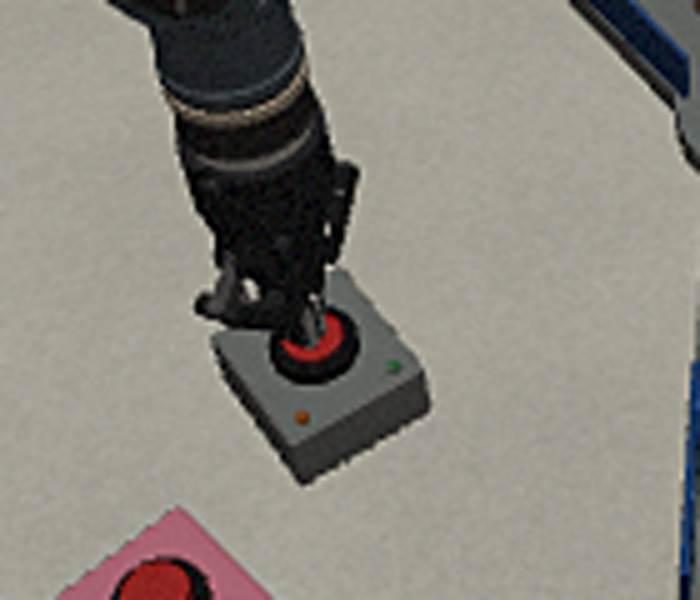

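The button is sunk into its housing and bottomed out: 19 N with z standing still at 60.8. I'll release it.

Request:
drive_tool(plan=[0, 0, -1, 0, 0, 0, 255, 0, 0, -2, 0, 0, 0, 255, 0, 0, -4, 0, 0, 0, 255, 0, 0, -5, 0, 0, 0, 255, 0, 0, 0, 0, 0, 0, 255, 0, 0, 0, 0, 0, 0, 255])

```text
t: 11.08
tool_pos: [439.2, -368.0, 182.5]
eef_rot: [-3.089, -0.568, -0.002]
wrist_force: [0.9, -0.1, -1.0]
finger_gap: 0.2
```

```bash
python3 -c "
from h import *
polar()
a=read_camera('scene');b=read_camera('top')
cv2.imwrite('pics/s10.png',cv2.resize(a[90:290,120:410],None,fx=2.75,fy=2.75,interpolation=2))
cv2.imwrite('pics/t10.png',cv2.resize(b[70:270,100:380],None,fx=2.8,fy=2.8,interpolation=2))
T=camera_info('top')
m=mask(b,'orange');m[:,:215]=0;m[:125]=0;m[205:]=0;m[:,300:]=0
ys,xs=np.nonzero(m);W=np.array([plane(T,p,76)[:2] for p in zip(xs,ys)])
vx,vy,x0,y0=cv2.fitLine(W.astype(np.float32),cv2.DIST_L2,0,.01,.01).ravel();print(np.arctan2(vy,vx),x0,y0)
g=np.array([619.3,-123]);v=np.array([vx,vy]);d=g-[x0,y0];print('spot off midline',d@[-vy,vx],'far',W[np.argmax(W@v*np.sign(vx))],'along',d@v*np.sign(vx),np.max((W-[x0,y0])@v*np.sign(vx)))
"
```

```text
t 11.075 pos [ 439.2 -368.   182.5] blade theta if contact(off 18) -1.73 r 389.0 yaw-90 -1.207 F [ 0.9 -0.1 -1. ] tilt -1.0
-0.7970234 555.2933 -58.110954
spot off midline 0.43568491432603196 far [ 618.43283265 -122.41532053] along 91.14416774658163 90.11994847673365
```

View pics/t10.png

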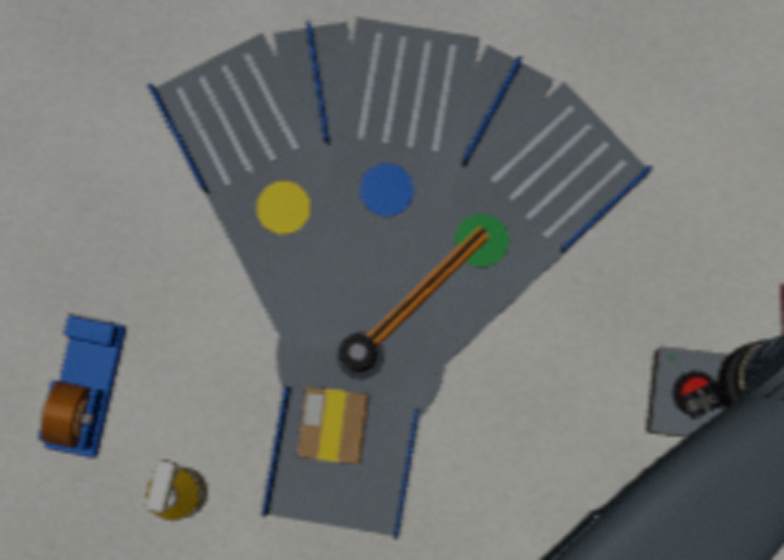

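View pics/s10.png

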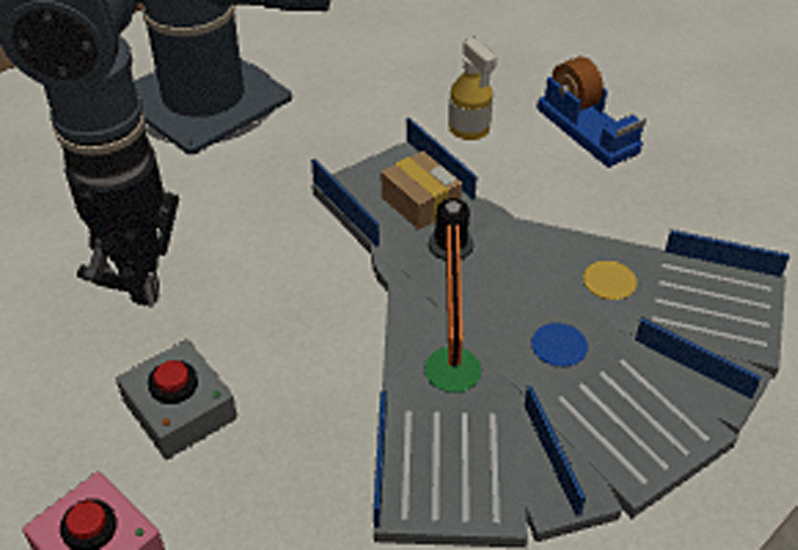

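The blade's midline passes 0.4 mm from the green centre, and its tip at top view (484,233) is over the middle of the spot. The button is out again at scene view (173,380). The other objects are where they were, and the robot is touching nothing.

```bash
python3 -c "
from workcell import workorder
print(workorder.close_job())"
```

```text
the job is handed in; nothing more can be done
None
```

I pushed the diverter round from one side with the shut fingers, so it was never pinched, and left its tip standing over the green spot. Only then did I press the grey box's red button fully in and release it, and I handed the job in at about 11 s.

- **Diverter:** in the last top view its midline passes 0.4 mm from the green centre, with the tip end within about 1 mm. The earlier scene-view reading put the tip 4 to 5 mm off, mostly along the arm and about 2 mm across it; the two cameras' readings of fixed points differ by about 3 mm.
- **Button:** it was fully in, as the finger stopped moving at z = 60.8 mm while the force rose to 19 N (5 N is enough). The last scene picture shows it back out.
- **Everything else:** the packet, tape dispenser and spray bottle look unmoved in the last pictures, and the pink look-alike was not touched. The arm was clear of everything, with about 1 N of noise on the wrist. No check failed.

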